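# Load a wax hub into the checking station's pop-out tray and click it home

### The arm

A 6-joint arm with a two-finger parallel gripper is mounted at the origin on the work surface. World frame = base frame: x ahead of the robot, y to its left, z up, the work surface at z = 0. Lengths are in m, angles in rad, forces in N, time in s.
With the tool pointing down it reaches from about 0.275 to 0.725 m from the base axis. Payload 15.9 kg.
Tool frame: the origin (TCP) lies on the mounting face of the last link; the fingertips stand 173 mm ahead of it and the grasp point (between the pads) lies 155 mm ahead of it (arm.tip_extent is the distance from the TCP to the fingertips, in m); z points along the fingers, y is the line along which they close (so a half turn about z gives the same grasp; the last joint's range is limited). The gripper opens to 85 mm and grips with 20 to 120 N. Pads are 22 mm wide; open, the fingers measure 114 mm over their backs; the gripper's body (76 mm by 85 mm) begins 54 mm behind the grasp point. The pads swing forward as they close: fully open they stand 13 mm farther back than shut.
Start: joints at [-1.289, 0.213, -0.034, 1.323, 0, 1.571], TCP at [0.139, -0.48, 0.405] pointing down, gripper open.
Joint ranges: [-2.98, 2.98], [-0.74, 1.72], [-1.14, 1.35], [-2.1, 2.04], [-1.57, 1.44], [-3.14, 3.14]. Speed limits (rad/s): [1.89, 1.89, 2.39, 2.57, 3.14, 3.14].

### API

Orientations are given as a 3x3 rotation matrix whose columns are the frame's x, y, z axes.
In Python, from plant import sensors, imaging, arm gives the robot as it stands.
- The arm moves only by the tool play_rows, never from a script. Its argument "deltas" is a list of rows, each a list of 5 numbers: the shift along the tool's x, y, z in units of 40 mm (1.0 is 40 mm), then the turn about the tool's z in units of 5 degrees (1.0 is 5 degrees), then the opening, from 0 (shut) to 1 (fully open). A call has 1 to 8 rows; each row shifts and turns the commanded pose from where the row before left it, along the tool's axes as they then stand; what a row does not reach is not made up. A row lasts 1/10 s, in which the tool goes at most 50 mm and 8.59 degrees, less where a joint would pass 70% of its speed; a pose out of reach is approached as far as the arm can. A call is refused whole if a number of a shift passes 1 or a number of a turn 1, either way. A call with a gripper value outside its range is refused whole. The fingers move at their own pace and stop on an object; the grip force is fixed at half the most. Time passes only in rows, so rows that do not move let the fingers close. It gives the time, the measured TCP pose, the force, the opening and the grip force at its end, in the units of the state.
- sensors.observe(): the state, without advancing time (a new reading comes with each control period).
- imaging.get_image(name): name is "scene" or "side" or "wrist"; returns a dict with "image" (420x560x3 uint8, blue, green, red), "camera_matrix" (3x3 intrinsics, pixels), "pose" (4x4, takes a point from camera to world coordinates). Camera axes: x right, y up, looking along -z (the intrinsics and any distortion apply to the point x, -y, -z); pixel columns grow to the right and rows downward; lengths in m; the calibration is good to about 2 mm. A picture is of the moment at which its call begins. There is no depth.
- arm.sign_off(): hands the job in; it is judged then, once.
The state is a dict: "time": time; "joint_positions": joint angles; "dq": joint speeds; "tau": joint torques, N m; "eef_pos": TCP position; "ee_rot": TCP orientation; "force": force on the tool from outside, world axes, zero at the start; "moment": the same for the moment, N m; "grip_width": finger opening in m; "finger_force": force on a finger pad.
Only numpy, scipy, OpenCV 4.12 (cv2) and the standard library are available. Lean on these libraries where they do the work, as an engineer would, in place of code of your own. Each camera call takes 0.05 s, during which the arm holds its last target. There are 200 camera calls.

### The job

Press the black release button on the roof of the grey checking station so that its latched tray pops right out, stand the flanged wax hub upright in the round nest in the tray (flange down, fully seated), then push the tray home until it clicks and stays shut by itself. Press and push gently, as with a fingertip: never more than 20 N on the station, its tray or its button. Leave everything else on the bench where it stands.

Things in the scene. Friction and masses are not known exactly. Their poses are not given: they have to be found in the camera images.
- station: Checking station, fixed: grey-painted metal box 200 deep (x) x 200 wide (y) x 78 mm high, black readout hood (70 x 100 mm, top 115 mm above the bench) on the rear of its roof. Origin: centre of its underside, on the bench. Its front faces its own -x, roughly to the robot; the tray comes out there. Keep the robot's force on it, its tray and its button under 20 N (more fails).
- release_top (a point): Centre of the top of the release button: black round cap, diameter 26 mm, standing 14 mm above the roof (92 mm above the bench), near the roof's front left: 60 mm in front (-x) and 80 mm left (+y) of the origin in the station's frame. Moves with the cap; axes as the station's.
- release (a joint): Downward travel of the button in m: 0 up, 0.007 bottom. Spring: 1.5 N to start, 3.5 N at the bottom. The latch lets go between 3 and 6 mm down; the tray then comes out by itself in about 1 s. The button also dips and springs back up (the click) as the tray is pushed home.
- tray (a joint): How far the tray is out, in m: about 0 latched home (the start), 0.09 fully out. A spring pushes it out (3.5 N home, 2.4 N out), so an unlatched tray comes back out. In the last 15 mm the latch ramp adds to that (8 to 12 N in all). The latch catches at about 0; a firm rubber stop follows only 1.5 mm beyond, at -0.0015.
- tray_front (a point): Point on the outer face of the tray's flat bare-metal front panel, at mid width, 35 mm above the bench. Panel: 136 wide, 8 thick, from 12 to 58 mm above the bench, 5 mm proud of the box when home. The point is 113 mm in front of the station's origin when home, 203 mm when out. Axes as the station's: push along +x. Moves with the tray.
- nest (a point): Centre of the nest floor in the tray, 18 mm above the bench, 48 mm behind the tray's front face (in the box when home; 155 mm in front of the station's origin when out). Nest: white round rim, inside diameter 54, outside 66, 8 mm above its floor. The box's opening ends 66 mm above the bench. Axes as the station's; moves with the tray.
- hub: Flanged wax hub to be loaded, khaki, 90 g: disc flange of diameter 50, 12 mm high, and a solid round neck of diameter 30 up to 42 mm in all (tiny fins at the neck's foot, up to 19 mm high). Upright; origin at the centre of its underside, z up. The only pattern with a broad flange and a narrower solid neck. It and the plain ring stand left and right of the tray, in either order.
- ring_pattern: Bystander: plain khaki wax ring, outside diameter 68, inside 52, 30 mm high. Origin under its centre.
- cup_pattern: Bystander: khaki wax cup, diameter 52, 55 mm high. Origin under its centre.
- bracket_pattern: Bystander: khaki wax arch about 130 long, 30 wide, 30 mm high, with two square feet. Origin under its centre.
- glue_bottle: Bystander: small white bottle, diameter 26, 60 mm high, standing on the rear right of the station's roof. Origin under its centre.
- red_block: Bystander: red wax block 35 x 30 x 25 mm. Origin under its centre.
- tin: Bystander: round blue tin, diameter 54, 35 mm high. Origin under its centre.
- wax_brush: Bystander: brush 160 mm long, lying on the bench. Origin under its middle.
Mind the look-alikes: they are no part of the job. Leave any purple or yellow look-alike of the hub alone.

How it is judged:
On the way, in this order (a step that is already met when the one before it is completed fails the run):
1. the release button is pressed in (value of joint release above 0.003 m).
2. the tray has popped right out (value of joint tray above 0.08 m), for 0.2 s.
3. with the tray out, the hub stands seated in the nest (value of joint tray above 0.07 m and not (contact force between the fingers and hub above 0.1 N) and x of hub in the frame of nest between -0.0045 and 0.0045 m and y of hub in the frame of nest between -0.0045 and 0.0045 m and z of hub in the frame of nest between -0.003 and 0.003 m and angle between hub's own z axis and vertical below 0.12 rad), for 0.2 s.
At the end, for the whole second after the job is handed in: The tray is latched home (joint within 3 mm of 0, at rest, staying there by itself), the release button is back up (within 1.5 mm), and the hub stands upright (within 0.12 rad) and at rest in the nest, flange down on its floor (within 3 mm in height, 4.5 mm from the centre along each axis) (value of joint tray between -0.003 and 0.003 m and value of joint release below 0.0015 m and velocity of joint tray between -0.01 and 0.01 m/s and linear speed of hub below 0.02 m/s and x of hub in the frame of nest between -0.0045 and 0.0045 m and y of hub in the frame of nest between -0.0045 and 0.0045 m and z of hub in the frame of nest between -0.003 and 0.003 m and angle between hub's own z axis and vertical below 0.12 rad); the robot touches nothing.
It fails at once if the robot presses harder than 20 N on the station, its tray or its button (contact force between any of the fingers, the arm and station above 20 N).
It fails at once if the hub is rammed into the nest or jammed against the station (over 45 N) (contact force between hub and station above 45 N).
It fails at once if a bystander is shifted by more than 15 mm (distance of any of ring_pattern, cup_pattern, bracket_pattern, glue_bottle, red_block, tin, wax_brush from where it was at the start of the episode above 0.015 m).
It also fails if it takes over 70 s, if anything falls off the work surface, if the arm or the gripper's body presses on something with over 40 N, if the wrist force passes 120 N, or if a joint passes its speed limit or range.

## Working session

There is one attempt and no reset: what is moved stays moved. The work goes in short steps, Python scripts to look and compute and a tool call to move; the robot and the scene stay as the last step left them, time stands still between calls to the robot, and variables do not carry over. Pictures are saved under pics/ and viewed, at most 10 in all, crops included, and the job is handed in when it is done.

Besides the shell and the picture viewer there is one more tool, called after "Request:" as name(argument=value, ...) on one line, values as JSON. play_rows: Moves the arm, as the interface text tells. Its arguments: {"type":"object","properties":{"deltas":{"type":"array"}},"required":["deltas"]}

```bash
mkdir -p pics
cat > h.py <<'E'
import numpy as np, cv2
from plant import sensors, imaging, arm
def grab(n,f=None):
    d=imaging.get_image(n)
    if f: cv2.imwrite('pics/'+f,d['image'])
    return d
def ray(d,u,v):
    K=d['camera_matrix'];P=d['pose']
    c=np.linalg.inv(K)@np.array([u,v,1.]); c=np.array([c[0],-c[1],-c[2]])
    return P[:3,3],P[:3,:3]@c
def onz(d,u,v,z):
    o,r=ray(d,u,v); return o+r*(z-o[2])/r[2]
def proj(d,p):
    P=d['pose'];c=P[:3,:3].T@(np.array(p)-P[:3,3]); q=d['camera_matrix']@np.array([c[0],-c[1],-c[2]]); return q[:2]/q[2]
E
python3 - <<'E'
from h import *
s=grab('scene','s1.png');t=grab('side','t1.png');w=grab('wrist')
for d in(s,t,w): print(d['pose'].round(3).tolist(),d['camera_matrix'].round(1).tolist(),[k for k in d])
o=sensors.observe();print(o['eef_pos'],o['ee_rot'],o['force'],o['grip_width'],o['time'])
E
```

```text
[[0.162, -0.681, 0.714, 1.389], [0.987, 0.126, -0.103, -0.1], [-0.02, 0.722, 0.692, 0.868], [0.0, 0.0, 0.0, 1.0]] [[385.4, 0.0, 278.7], [0.0, 385.4, 202.5], [0.0, 0.0, 1.0]] ['image', 'camera_matrix', 'pose']
[[-0.921, 0.282, -0.268, 0.203], [-0.389, -0.674, 0.628, 0.931], [-0.003, 0.683, 0.731, 1.147], [0.0, 0.0, 0.0, 1.0]] [[504.3, 0.0, 278.2], [0.0, 504.3, 205.2], [0.0, 0.0, 1.0]] ['image', 'camera_matrix', 'pose']
[[0.278, 0.918, 0.284, 0.212], [-0.96, 0.266, 0.081, -0.459], [-0.001, -0.295, 0.955, 0.373], [0.0, 0.0, 0.0, 1.0]] [[322.8, 0.0, 279.6], [0.0, 322.8, 210.1], [0.0, 0.0, 1.0]] ['image', 'camera_matrix', 'pose']
[ 0.13898879 -0.48018795  0.40432389] [[ 9.60571210e-01  2.78033980e-01 -2.36353827e-04]
 [ 2.78034080e-01 -9.60570864e-01  8.15271773e-04]
 [-3.61344694e-07 -8.48841013e-04 -9.99999640e-01]] [ 0.10690409  0.78599278 -0.37025841] 0.08576350866166113 0.15
```

View pics/s1.png

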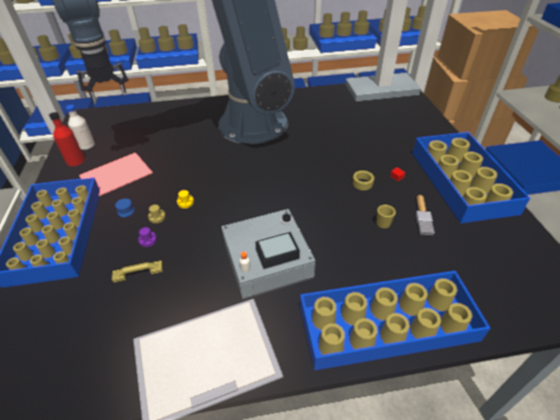

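View pics/t1.png

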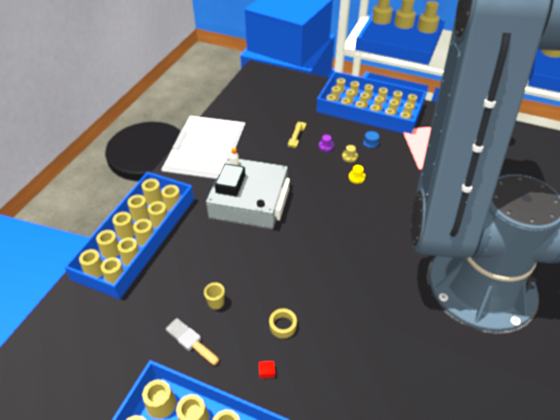

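The hub is at (157,214) in the scene view and (350,153) in the side view, right of the station. The yellow look-alike is at (186,200) and the purple one at (147,237). The station's roof centre is near (265,248) in the scene view, with the button at (287,217) there and (261,203) in the side view.

Run:
```python
from h import *
s=grab('scene');t=grab('side')
a=cv2.resize(s['image'][185:300,105:325],None,fx=3.6,fy=3.6,interpolation=cv2.INTER_CUBIC)[:, :790]
b=cv2.resize(t['image'][130:235,195:395],None,fx=3.6,fy=3.6,interpolation=cv2.INTER_CUBIC)
a=cv2.resize(s['image'][190:300,110:320],(560,293),interpolation=cv2.INTER_CUBIC)
b=cv2.resize(t['image'][130:235,195:395],(560,294),interpolation=cv2.INTER_CUBIC)
cv2.imwrite('pics/c1.png',np.vstack([a,b]))
for d,n,pt in((s,'scene',(157,214)),(t,'side',(350,153))):
    im=d['image'];hsv=cv2.cvtColor(im,cv2.COLOR_BGR2HSV)
    m=cv2.inRange(hsv,(15,60,60),(32,255,255))
    nn,l,st,c=cv2.connectedComponentsWithStats(m)
    for i in range(1,nn):
        if np.hypot(*(c[i]-pt))<25: print(n,st[i],c[i],hsv[l==i].mean(0),onz(d,*c[i],.018).round(4))
    g=cv2.inRange(hsv,(0,0,110),(180,60,255))
    nn,l,st,c=cv2.connectedComponentsWithStats(g)
    for i in range(1,nn):
        if 1500<st[i][4]<12000: print(n,'grey',st[i],c[i].round(1), hsv[l==i].mean(0))
```

```text
scene [147 204  19  20 295] [155.65762712 213.82711864] [ 23.21355932 119.92881356 134.85423729] [ 0.4917 -0.3595  0.018 ]
scene grey [   0    0   85  163 3662] [31. 84.] [ 30.32468596  17.22228291 164.46996177]
scene grey [  12    0   59   47 1520] [39.1 21.9] [ 96.21381579  14.60460526 153.56513158]
scene grey [  92    0  137  102 6906] [167.3  41.5] [ 77.42455836  16.80306979 161.60469157]
scene grey [ 275    0  207  101 9484] [372.5  40.9] [ 65.6389709   16.27182623 159.27404049]
scene grey [ 472    0   88  148 3526] [523.9  89.1] [ 25.89251276  22.66137266 139.30119115]
scene grey [ 222  209   93   89 4875] [267.  251.9] [ 94.52758974  16.25825641 160.20738462]
scene grey [ 491  355   69   65 2241] [536.7 397.6] [ 39.56626506  24.0896921  155.39491299]
scene grey [ 242  372  243   48 5867] [384.5 404.8] [ 21.70939151  27.57525141 165.26095108]
side [341 144  18  19 260] [349.68461538 153.59230769] [ 24.75769231 132.77307692 179.18461538] [ 0.4868 -0.3539  0.018 ]
side [348 164  18  21 297] [356.72053872 174.38047138] [ 26.02020202 228.17845118 220.98653199] [ 0.4351 -0.2647  0.018 ]
side grey [ 333    0  120   76 2495] [382.5  46. ] [ 37.24529058  19.32785571 226.78677355]
```

View pics/c1.png

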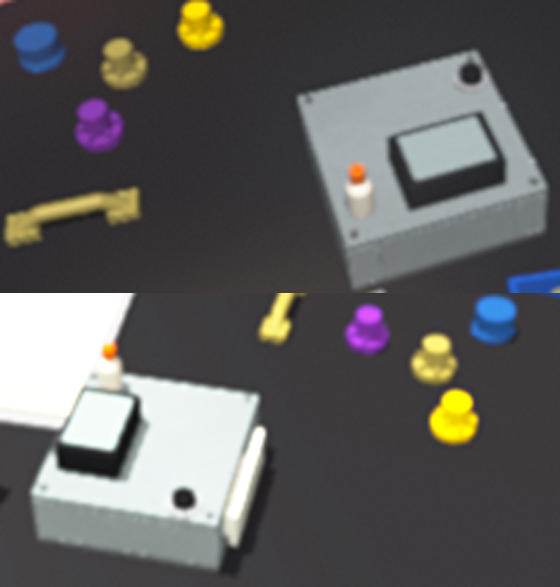

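The crop shows the scene roof corners at front-left (289,209.5), front-right (222,226) and rear-left (315,261). In the side view the corners are at (207,200), (274,215), (288,167.5) and (237,159).

Run:
```python
from h import *
s=grab('scene');t=grab('side')
C={'s':(s,[(288.9,209.5),(221.7,226.4),(314.7,261.2),(242,284)]),'t':(t,[(274.3,215),(287.9,167.5),(206.8,200.4),(237.1,159.3)])}
for k,(d,c) in C.items():
    w=np.array([onz(d,u,v,.078)[:2] for u,v in c]); print(k,w.round(4).tolist(),'mean',w.mean(0).round(4))
    print(' sides',[np.linalg.norm(w[i]-w[j]).round(4) for i,j in((0,1),(2,3),(0,2),(1,3))],'yaw',[np.degrees(np.arctan2(*(w[j]-w[i])[::-1])).round(1) for i,j in((0,2),(1,3))],[np.degrees(np.arctan2(*(w[j]-w[i])[::-1])).round(1)-90 for i,j in((1,0),(3,2))])
for d,x,y in((s,287,217),(t,261,203)):
    g=cv2.cvtColor(d['image'],cv2.COLOR_BGR2GRAY)[y-9:y+10,x-9:x+10]
    m=(g<75).astype('u1'); n,l,st,c=cv2.connectedComponentsWithStats(m)
    i=l[9,9]; c=c[i]+[x-9,y-9]; print('btn',st[i],c,onz(d,*c,.090).round(4))
# hub triangulate by neck top centre: weighted mask centroid at several heights
o1,r1=ray(s,155.66,213.83);o2,r2=ray(t,349.68,153.59)
A=np.stack([r1,-r2],1);q=np.linalg.lstsq(A,o2-o1,rcond=None)[0];print('hub',o1+r1*q[0],o2+r2*q[1])
```

```text
s [[0.6075, 0.0421], [0.6394, -0.1547], [0.8034, 0.0731], [0.8397, -0.1165]] mean [ 0.7225 -0.039 ]
 sides [np.float64(0.1993), np.float64(0.193), np.float64(0.1983), np.float64(0.2039)] yaw [np.float64(9.0), np.float64(10.8)] [np.float64(9.200000000000003), np.float64(10.799999999999997)]
t [[0.5906, 0.0511], [0.6299, -0.1485], [0.7957, 0.0745], [0.793, -0.1218]] mean [ 0.7023 -0.0362]
 sides [np.float64(0.2034), np.float64(0.1964), np.float64(0.2065), np.float64(0.1653)] yaw [np.float64(6.5), np.float64(9.3)] [np.float64(11.099999999999994), np.float64(-0.7999999999999972)]
btn [ 5  6  7  7 42] [286.07142857 217.19047619] [0.648  0.0266 0.09  ]
btn [ 6  7  6  6 31] [260.41935484 203.25806452] [0.641  0.0346 0.09  ]
hub [ 0.48740973 -0.36076714  0.01394773] [ 0.48809105 -0.35969805  0.01290243]
```

Both views agree on the button to about 8 mm, at roughly (0.645, 0.031) and yaw 9.5°. The hub is near (0.487, -0.360). I'll move over the button with the gripper closed and check there with the wrist camera.

Request:
play_rows(deltas=[[0.5,-0.3,0,0.7,0],[1,-0.5,0,0.6,0],[1,-0.55,0,0,0],[1,-0.55,0,0,0],[1,-0.55,0,0,0],[1,-0.55,0,0,0],[1,-0.55,0,0,0],[1,-0.55,0,0,0]])

```text
time: 1.15
eef_pos: [0.4053, -0.263, 0.4049]
ee_rot: [[0.986, 0.168, 0.0], [0.168, -0.986, -0.0], [0.0, 0.0, -1.0]]
force: [0.5, -1.0, -0.2]
grip_width: 0.0002
finger_force: 0.0
```

Request:
play_rows(deltas=[[1,-0.4,0,0,0],[1,-0.4,0,0,0],[1,-0.4,0,0,0],[1,-0.4,0,0,0],[1,-0.4,0,0,0],[0.8,-0.3,0,0,0],[0,0,0,0,0],[0,0,0,0,0]])

```text
time: 1.95
eef_pos: [0.6177, -0.1345, 0.404]
ee_rot: [[0.986, 0.169, -0.001], [0.169, -0.986, 0.0], [-0.001, -0.0, -1.0]]
force: [-0.4, -1.0, -0.4]
grip_width: 0.0
finger_force: 0.0
```

```bash
cat >> h.py <<'E'
def st():
    o=sensors.observe();R=o['ee_rot'];print('t',round(o['time'],2),'p',o['eef_pos'].round(4),'yaw',np.degrees(np.arctan2(R[1,0],R[0,0])).round(2),'F',np.round(o['force'],2),'w',round(o['grip_width'],4),'ff',np.round(o['finger_force'],2));return o
def go(x,y,z=None):
    o=st();d=np.array([x,y,o['eef_pos'][2] if z is None else z])-o['eef_pos'];print('units',(o['ee_rot'].T@d/.04).round(3))
E
python3 - <<'E'
from h import *
w=grab('wrist','w1.png');go(.645,.031)
print(proj(w,(.6445,.031,.092)))
E
```

```text
t 2.0 p [ 0.6172 -0.1351  0.4045] yaw 9.66 F [ 0.61  0.24 -0.84] w 0.0001 ff 0.0
units [ 1.383 -3.977 -0.   ]
[ 92.99751467 137.01119096]
```

View pics/w1.png

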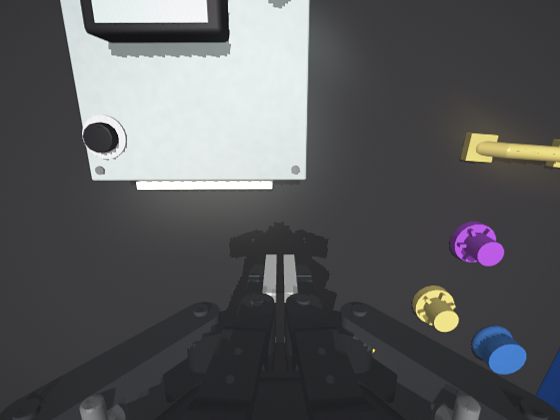

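The wrist view shows the button cap at about (100,137). The roof's front edge runs at row 180 from column 90 to 306, and the tray panel runs from (137,185) to (272,185). The hub's neck top is at (446,318).

Run:
```python
from h import *
w=grab('wrist');im=w['image'];g=cv2.cvtColor(im,cv2.COLOR_BGR2GRAY);hsv=cv2.cvtColor(im,cv2.COLOR_BGR2HSV)
a=g[112:165,75:130];m=(a<90).astype('u1');n,l,s,c=cv2.connectedComponentsWithStats(m);i=l[25,25];print(s[i],c[i]+[75,112]);
m=(g[112:165,75:130]<60).astype('u1');n,l,s,c=cv2.connectedComponentsWithStats(m);i=l[25,25];print(s[i],c[i]+[75,112]);print('btn',onz(w,*(c[i]+[75,112]),.09).round(4))
# roof edges
rm=(g>120)
bot=[(u,150+np.where(~rm[150:,u])[0][0]) for u in list(range(105,130,4))+list(range(280,287,3))]
bot=[(u,v) for u,v in bot]; print(bot)
P=np.array([onz(w,u,v-.5,.078) for u,v in bot]);k=np.polyfit(P[:,1],P[:,0],1);print('front yaw',-np.degrees(np.arctan(k[0])),P[0],P[-1])
R=np.array([onz(w,290+np.where(~rm[v,290:])[0][0]-.5,v,.078) for v in range(60,155,10)]);k=np.polyfit(R[:,0],R[:,1],1);print('right yaw',np.degrees(np.arctan(k[0])),R[0],R[-1])
L=np.array([onz(w,95-np.where(~rm[v,:95][::-1])[0][0]-.0,v,.078) for v in range(50,110,10)]);k=np.polyfit(L[:,0],L[:,1],1);print('left yaw',np.degrees(np.arctan(k[0])),L[0],L[-1])
# hub
m=cv2.inRange(hsv,(15,60,60),(32,190,255));m[:,:405]=0;m[:275]=0;m[345:]=0;m[:,470:]=0
n,l,s,c=cv2.connectedComponentsWithStats(m);i=1+s[1:,4].argmax();print('hub',s[i],c[i],'flange',onz(w,*c[i],.02).round(4),'neck',onz(w,446,318,.042).round(4),onz(w,435,304,.012).round(4))
for p in((.487,-.360,.042),(.487,-.36,.012)):print(proj(w,p))
print(proj(w,(.4874,-.3608,.042)));st()
```

```text
[  8  10  35  30 824] [ 99.92718447 136.63470874]
[  8  10  35  30 765] [ 99.8379085  136.75424837]
btn [0.645  0.0259 0.09  ]
[(105, np.int64(150)), (109, np.int64(150)), (113, np.int64(180)), (117, np.int64(180)), (121, np.int64(180)), (125, np.int64(180)), (129, np.int64(180)), (280, np.int64(179)), (283, np.int64(179)), (286, np.int64(179))]
front yaw 6.497340355387778 [0.6323475  0.02756705 0.078     ] [ 0.63362335 -0.13823785  0.078     ]
right yaw 9.871375504123492 [ 0.73570847 -0.13845656  0.078     ] [ 0.66235734 -0.15105954  0.078     ]
left yaw 10.274498619980024 [0.70979405 0.05862928 0.078     ] [0.67115382 0.05186663 0.078     ]
hub [ 412  284   47   48 1576] [435.3857868  307.09263959] flange [ 0.4914 -0.3558  0.02  ] neck [ 0.4916 -0.3584  0.042 ] [ 0.4912 -0.3591  0.012 ]
[446.08095849 321.45073015]
[434.62682098 306.9018612 ]
[446.82689067 321.2661401 ]
t 2.05 p [ 0.6168 -0.1354  0.4048] yaw 9.62 F [ 1.16 -0.34  0.47] w 0.0001 ff 0.0
```

Request:
play_rows(deltas=[[0.3,-0.8,0,0,0],[0.35,-1,0,0,0],[0.35,-1,0,0,0],[0.35,-1,0,0,0],[0,0,0,0,0],[0,0,0.8,0,0],[0,0,0.8,0,0],[0,0,0.8,0,0]])

```text
time: 2.85
eef_pos: [0.6445, 0.0227, 0.3083]
ee_rot: [[0.986, 0.166, 0.001], [0.166, -0.986, -0.0], [0.001, 0.0, -1.0]]
force: [1.0, -0.0, 0.3]
grip_width: 0.0004
finger_force: 0.0
```

Run:
```python
from h import *
go(.645,.027,.270)
```

```text
t 2.85 p [0.6445 0.0227 0.3083] yaw 9.58 F [ 0.97 -0.    0.33] w 0.0004 ff 0.0
units [ 0.03  -0.104  0.957]
```

Request:
play_rows(deltas=[[0,-0.1,0.5,0,0],[0,0,0.45,0,0],[0,0,0,0,0],[0,0,0.05,0,0],[0,0,0.05,0,0],[0,0,0.05,0,0],[0,0,0,0,0],[0,0,0,0,0]])

```text
time: 3.65
eef_pos: [0.6447, 0.0278, 0.2652]
ee_rot: [[0.986, 0.167, 0.001], [0.167, -0.986, -0.0], [0.001, 0.0, -1.0]]
force: [-0.3, -0.7, 2.1]
grip_width: 0.0
finger_force: 1.0
```

Request:
play_rows(deltas=[[0,0,0.05,0,0],[0,0,0.05,0,0],[0,0,0.03,0,0],[0,0,0,0,0],[0,0,0,0,0]])

```text
time: 4.15
eef_pos: [0.6445, 0.0279, 0.2596]
ee_rot: [[0.986, 0.168, 0.0], [0.168, -0.986, 0.0], [0.0, -0.0, -1.0]]
force: [1.8, -0.7, 2.3]
grip_width: 0.0003
finger_force: 1.4
```

Run:
```python
from h import *
t=grab('side');s=grab('scene');cv2.imwrite('pics/t2.png',np.vstack([cv2.resize(t['image'][130:245,195:395],(560,322)),cv2.resize(s['image'][180:290,110:320],(560,278))]));st()
```

```text
t 4.25 p [0.6445 0.0279 0.2596] yaw 9.65 F [1.44 0.42 3.97] w -0.0006 ff 1.35
```

View pics/t2.png

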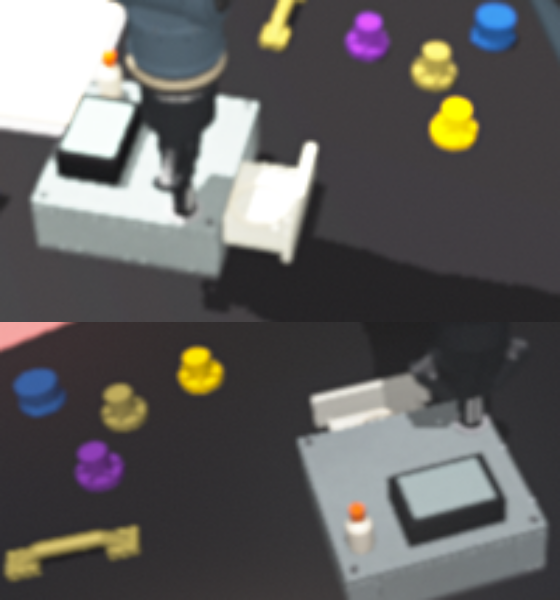

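The side view shows the tray fully out, with the panel at crop (308,200). I'll raise the tool and back off to where the wrist camera sees both the nest and the hub.

Request:
play_rows(deltas=[[0,0,-0.3,0,0],[0,0,-0.8,0,0],[0,0,-0.8,0,0],[0,0,-0.8,0,0],[0,0,-0.7,0,0],[-0.7,0.8,-0.1,0,0.4],[-0.9,1,0,0,0.7],[-0.9,1,0,0,0.9]])

```text
time: 5.05
eef_pos: [0.5675, -0.0937, 0.4002]
ee_rot: [[0.986, 0.169, 0.0], [0.169, -0.986, -0.0], [0.0, 0.0, -1.0]]
force: [0.9, -0.6, 0.2]
grip_width: 0.0434
finger_force: 0.0
```

Request:
play_rows(deltas=[[-0.7,0.9,0,0,1],[0,0,0,0,1],[0,0,0,0,1],[0,0,0,0,1]])

```text
time: 5.45
eef_pos: [0.5474, -0.1324, 0.3998]
ee_rot: [[0.986, 0.168, 0.0], [0.168, -0.986, 0.0], [0.0, -0.0, -1.0]]
force: [0.8, -0.1, -0.3]
grip_width: 0.0851
finger_force: 0.0
```

Run:
```python
from h import *
w=grab('wrist','w2.png');go(.4905,-.359)
print(proj(w,(.565,-.068,.026)),proj(w,(.49,-.359,.042)))
```

```text
t 5.5 p [ 0.5476 -0.1322  0.3996] yaw 9.71 F [ 0.18  0.33 -0.84] w 0.0851 ff 0.0
units [-2.363e+00  5.349e+00 -1.000e-03]
[222.42718501 158.06306932] [470.19315458 270.02317982]
```

View pics/w2.png

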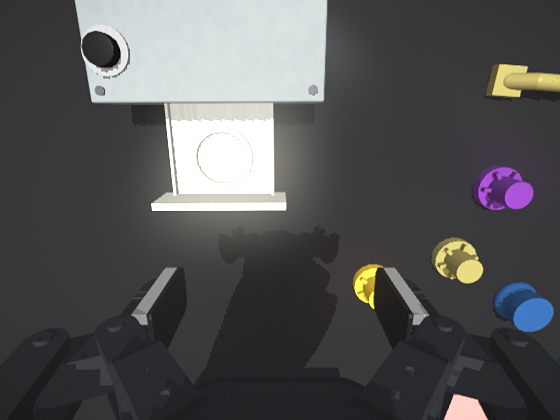

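The wrist view shows the nest circle at about (225,157), against a prediction of (222,158). The hub's neck top is at (470,271), against (470,270). I'll refine both.

Run:
```python
from h import *
w=grab('wrist');im=w['image'];g=cv2.cvtColor(im,cv2.COLOR_BGR2GRAY)
cv2.imwrite('pics/n.png',cv2.resize(np.hstack([im[125:195,190:260],im[225:295,425:495]]),None,fx=5,fy=5,interpolation=cv2.INTER_CUBIC))
c=cv2.HoughCircles(cv2.resize(g[115:200,165:280],None,fx=4,fy=4,interpolation=cv2.INTER_CUBIC),cv2.HOUGH_GRADIENT,1,400,param1=60,param2=15,minRadius=80,maxRadius=150)
print(c); u,v=c[0,0,:2]/4+[165,115];print(u,v,onz(w,u,v,.026).round(4), proj(w,(.565,-.068+.027,.026))-proj(w,(.565,-.068-.027,.026)),proj(w,(.565,-.068+.033,.026))-proj(w,(.565,-.068-.033,.026)))
# panel ends: top edge at z .058
m=(g>150)
r=206;xs=np.where(m[r,120:330])[0]+120;print('panel',xs[0],xs[-1],[onz(w,x,r,.058).round(4) for x in(xs[0],xs[-1]+1)])
gg=im[225:295,425:495];h=cv2.cvtColor(gg,cv2.COLOR_BGR2HSV);t=cv2.inRange(h,(15,60,175),(32,200,255));n,l,s,cc=cv2.connectedComponentsWithStats(t);i=1+s[1:,4].argmax();print(s[i],cc[i]+[425,225],onz(w,*(cc[i]+[425,225]),.042))
```

```text
[[[233.5 165.5 106.9]]]
223.375 156.375 [ 0.567  -0.0685  0.026 ] [-50.83238172  -8.66927623] [-62.12894093 -10.59586296]
panel 151 286 [array([ 0.5108, -0.0077,  0.058 ]), array([ 0.5338, -0.1419,  0.058 ])]
[ 32  32  26  27 489] [469.6196319  271.16155419] [ 0.48883882 -0.35849872  0.042     ]
```

View pics/n.png

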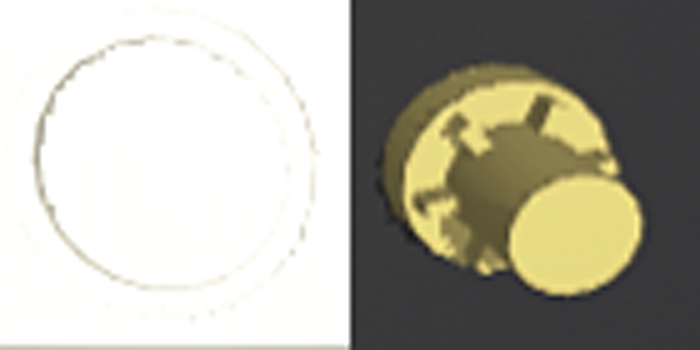

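The crops show the nest's inner rim centred at (222.7,157.6), with a width that matches 54 mm, so the nest is at about (0.5655, -0.068). The neck-top disc is clear and gives the hub at (0.4888, -0.3585).

Request:
play_rows(deltas=[[-0.3,0.6,0,0,0.65],[-0.45,1,0,0,0.65],[-0.45,1,0,0,0.65],[-0.45,1,0,0,0.65],[-0.45,1,0,0,0.65],[-0.3,0.7,0,0,0.65],[0,0,0,0,0.65],[0,0,0,0,0.65]])

```text
time: 6.35
eef_pos: [0.4885, -0.3579, 0.3991]
ee_rot: [[0.986, 0.168, -0.0], [0.168, -0.986, 0.001], [-0.0, -0.001, -1.0]]
force: [-0.1, 1.4, 0.5]
grip_width: 0.0556
finger_force: 0.0
```

Request:
play_rows(deltas=[[0,0,0.5,0,0.65],[0,0,0.8,0,0.65],[0,0,0.8,0,0.65],[0,0,0.5,0,0.65],[0,0,0,0,0.65]])

```text
time: 6.85
eef_pos: [0.4881, -0.356, 0.293]
ee_rot: [[0.985, 0.17, -0.004], [0.17, -0.985, 0.003], [-0.003, -0.003, -1.0]]
force: [-0.9, 0.2, 0.2]
grip_width: 0.0552
finger_force: 0.0
```

Run:
```python
from h import *
go(.4888,-.3585,.194)
w=grab('wrist');im=w['image'];h=cv2.cvtColor(im,cv2.COLOR_BGR2HSV);t=cv2.inRange(h,(15,60,175),(32,200,255));n,l,s,cc=cv2.connectedComponentsWithStats(t)
for i in range(1,n):
    if s[i,4]>150: print(s[i],cc[i],onz(w,*cc[i],.042).round(4))
print(proj(w,(.4888,-.3585,.042)))
```

```text
t 6.85 p [ 0.4881 -0.356   0.293 ] yaw 9.77 F [-0.9   0.18  0.22] w 0.0552 ff 0.0
units [0.015 0.072 2.474]
[257 176  60  65 251] [289.56175299 199.26294821] [ 0.5047 -0.3594  0.042 ]
[258 183  55  37 456] [284.03508772 200.41008772] [ 0.5032 -0.3557  0.042 ]
[ 139  217   65   68 3335] [170.16551724 250.26206897] [ 0.451  -0.2793  0.042 ]
[543 321  17  64 439] [553.38268793 349.1594533 ] [ 0.4164 -0.5949  0.042 ]
[284.40363639 220.07969004]
```

Request:
play_rows(deltas=[[0,0.07,0.4,0,0.65],[0,0,0.7,0,0.65],[0,0,0.7,0,0.65],[0,0,0.4,0,0.65],[0,0,0.22,0,0.65],[0,0,0,0,0.65],[0,0,0,0,0.65]])

```text
time: 7.6
eef_pos: [0.4892, -0.361, 0.2002]
ee_rot: [[0.986, 0.168, 0.002], [0.168, -0.986, -0.001], [0.001, 0.001, -1.0]]
force: [0.1, 0.4, 0.6]
grip_width: 0.0555
finger_force: 0.0
```

Run:
```python
from h import *
go(.4888,-.3585,.194)
grab('wrist','w3.png')
```

```text
t 7.6 p [ 0.4892 -0.361   0.2002] yaw 9.67 F [0.14 0.4  0.56] w 0.0555 ff 0.0
units [ 0.001 -0.063  0.154]
```

View pics/w3.png

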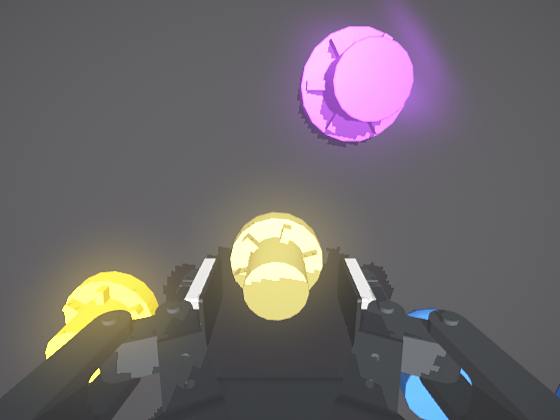

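The hub's neck (276,291) sits between the open pads, at (200,285) and (360,285). I'll lower 6 mm and close.

Request:
play_rows(deltas=[[0,-0.06,0.16,0,0.65],[0,0,0,0,0.5],[0,0,0,0,0.3],[0,0,0,0,0.1],[0,0,0,0,0],[0,0,0,0,0],[0,0,0,0,0]])

```text
time: 8.35
eef_pos: [0.4882, -0.3586, 0.1927]
ee_rot: [[0.986, 0.168, 0.0], [0.168, -0.986, -0.0], [0.0, 0.0, -1.0]]
force: [-0.9, 1.8, 5.1]
grip_width: 0.0283
finger_force: 59.2
```

Request:
play_rows(deltas=[[0,0,-0.2,0,0],[0,0,-0.4,0,0],[0,0,-0.6,0,0],[0,0,-0.6,0,0],[0,0,-0.6,0,0],[0,0,-0.3,0,0],[0,0,0,0,0],[0,0,0,0,0]])

```text
time: 9.15
eef_pos: [0.488, -0.3585, 0.2995]
ee_rot: [[0.986, 0.168, -0.001], [0.168, -0.986, 0.0], [-0.001, -0.001, -1.0]]
force: [-0.2, 0.2, -1.0]
grip_width: 0.0281
finger_force: 59.2
```

Run:
```python
from h import *
go(.5655,-.068,.310)
grab('wrist','w4.png')
```

```text
t 9.15 p [ 0.488  -0.3585  0.2995] yaw 9.64 F [-0.18  0.15 -0.98] w 0.0281 ff 59.2
units [ 3.127 -6.835 -0.26 ]
```

View pics/w4.png

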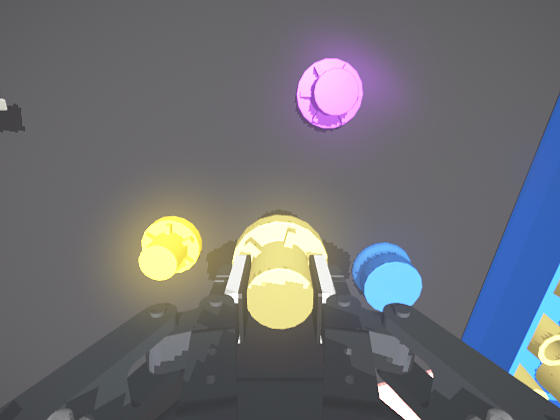

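The hub is held upright, with the neck-top disc centred at about (280,295) and its bottom edge at row 328. I'll compute its offset from the TCP.

Run:
```python
from h import *
w=grab('wrist');o=st();p,R=o['eef_pos'],o['ee_rot']
z=.042+p[2]-.1927
for u,v in((280,295),(280,328),(247,290),(313,290)): print((R.T@(onz(w,u,v,z)-p)).round(4))
for dx in(0,.003,-.003):
    c=p+R@[dx,0,0];c[2]=z
    E=np.array([proj(w,c+.015*np.array([np.cos(a),np.sin(a),0])) for a in np.linspace(0,6.28,40)]);print(dx,E.min(0),E.max(0))
```

```text
t 9.25 p [ 0.4878 -0.3584  0.2989] yaw 9.65 F [ 0.36  0.56 -0.69] w 0.028 ff 59.2
[0.0022 0.0002 0.1507]
[-0.0142  0.0002  0.1507]
[ 0.0046 -0.0136  0.1507]
[0.0046 0.014  0.1507]
0 [244.60474935 267.1040975 ] [315.493539   329.12593258]
0.003 [244.37767221 260.43096251] [315.73251492 323.27073692]
-0.003 [244.82888678 273.68784667] [315.25767193 334.90761518]
```

The hub sits within about 1 mm of the TCP, so I'll carry it over the nest.

Request:
play_rows(deltas=[[0.2,-0.4,-0.1,0,0],[0.35,-0.8,-0.1,0,0],[0.4,-0.85,-0.05,0,0],[0.4,-0.85,0,0,0],[0.4,-0.85,0,0,0],[0.4,-0.85,0,0,0],[0.4,-0.85,0,0,0],[0.3,-0.75,0,0,0]])

```text
time: 10.05
eef_pos: [0.559, -0.0924, 0.3097]
ee_rot: [[0.986, 0.168, -0.001], [0.168, -0.986, 0.0], [-0.001, -0.001, -1.0]]
force: [0.8, -0.1, -1.7]
grip_width: 0.0282
finger_force: 59.3
```

Request:
play_rows(deltas=[[0.25,-0.6,0,0,0],[0,0,0,0,0],[0,0,0,0,0]])

```text
time: 10.35
eef_pos: [0.5646, -0.0688, 0.3098]
ee_rot: [[0.986, 0.169, -0.001], [0.169, -0.986, 0.0], [-0.001, -0.0, -1.0]]
force: [0.0, -0.3, -0.7]
grip_width: 0.0282
finger_force: 59.4
```

Run:
```python
from h import *
go(.565,-.068,.232)
```

```text
t 10.35 p [ 0.5646 -0.0688  0.3098] yaw 9.73 F [ 0.   -0.28 -0.72] w 0.0282 ff 59.38
units [ 0.016 -0.016  1.945]
```

Request:
play_rows(deltas=[[0,-0.02,0.4,0,0],[0,0,0.7,0,0],[0,0,0.6,0,0],[0,0,0.35,0,0],[0,0,0,0,0],[0,0,0,0,0]])

```text
time: 10.95
eef_pos: [0.5645, -0.0694, 0.2286]
ee_rot: [[0.986, 0.167, -0.0], [0.167, -0.986, -0.0], [-0.0, -0.0, -1.0]]
force: [0.6, 0.1, -0.8]
grip_width: 0.0278
finger_force: 59.3
```

Run:
```python
from h import *
go(.565,-.068,.2107)
w=grab('wrist');t=grab('side')
b=cv2.resize(t['image'][155:235,260:340],(560,560),interpolation=cv2.INTER_CUBIC)[:,:]
a=cv2.resize(w['image'][180:340,200:360],(560,560))
cv2.imwrite('pics/p1.png',cv2.resize(np.hstack([a,b]),(800,400)))
```

```text
t 10.95 p [ 0.5645 -0.0694  0.2286] yaw 9.6 F [ 0.57  0.07 -0.79] w 0.0278 ff 59.33
units [ 0.018 -0.031  0.448]
```

View pics/p1.png

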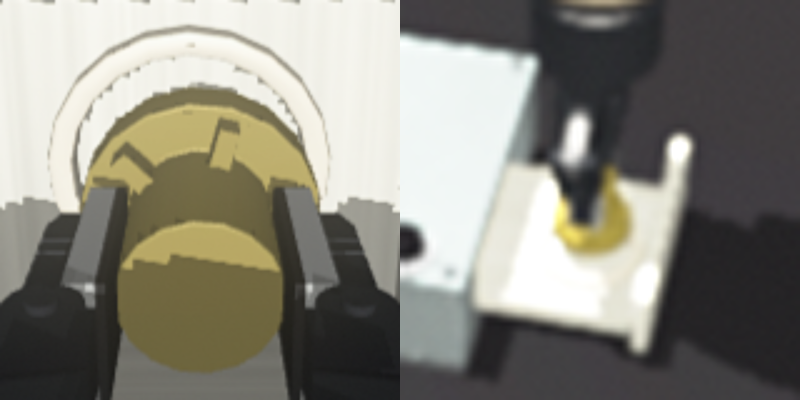

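The nest rim's outer edges are at crop columns 49 and 330 with its top at row 27, and its inner edges are at 78 and 303. The flange edges are at 84 and 322. I'll compare these with the projection.

Run:
```python
from h import *
w=grab('wrist');o=st();p,R=o['eef_pos'],o['ee_rot']
A=np.linspace(0,6.2832,180)
def circ(c,r): return np.array([proj(w,np.array(c)+r*np.array([np.cos(a),np.sin(a),0])) for a in A])
def m(c): return ((c-[200,180])*2.5).round(1)
for n,c,r in(('outer',(.5655,-.068,.026),.033),('inner',(.5655,-.068,.026),.027),('outer+2mm tool y',(.5655+.00034,-.068-.002,.026),.033),('outer+2 tool x',(.5675,-.0677,.026),.033),('flange',(p[0],p[1],p[2]-.1927+.012),.025),('necktop',(p[0],p[1],p[2]-.1927+.042),.015)):
    E=m(circ(c,r)); print(n,'L',E[:,0].min(),'R',E[:,0].max(),'T',E[:,1].min(),'B',E[:,1].max())
```

```text
t 11.1 p [ 0.565  -0.0691  0.2293] yaw 9.62 F [ 0.73  0.55 -0.05] w 0.028 ff 59.33
outer L 51.1 R 337.2 T 30.7 B 294.6
inner L 77.1 R 311.1 T 57.0 B 272.8
outer+2mm tool y L 59.9 R 346.0 T 30.7 B 294.6
outer+2 tool x L 50.8 R 337.8 T 21.6 B 287.3
flange L 76.0 R 320.8 T 101.9 B 323.4
necktop L 109.5 R 287.2 T 219.6 B 375.0
```

The nest lies about 2.5 mm to the tool's -y of the hub, so I'll shift that way and then lower in small steps.

Request:
play_rows(deltas=[[0.01,-0.06,0,0,0],[0,0,0.1,0,0],[0,0,0.1,0,0],[0,0,0.06,0,0],[0,0,0.05,0,0],[0,0,0,0,0],[0,0,0,0,0]])

```text
time: 11.8
eef_pos: [0.5646, -0.0664, 0.2159]
ee_rot: [[0.986, 0.168, -0.0], [0.168, -0.986, -0.0], [-0.0, -0.0, -1.0]]
force: [-0.3, 0.1, -1.3]
grip_width: 0.0282
finger_force: 59.3
```

Request:
play_rows(deltas=[[0,0,0.05,0,0],[0,0,0.04,0,0],[0,0,0,0,0],[0,0,0,0,0]])

```text
time: 12.2
eef_pos: [0.5646, -0.0664, 0.2123]
ee_rot: [[0.986, 0.168, -0.0], [0.168, -0.986, 0.0], [-0.0, -0.0, -1.0]]
force: [-0.3, 0.3, -1.0]
grip_width: 0.0281
finger_force: 59.3
```

Request:
play_rows(deltas=[[0,0,0.02,0,0],[0,0,0.01,0,0],[0,0,0,0,0],[0,0,0,0,0]])

```text
time: 12.6
eef_pos: [0.5646, -0.0664, 0.2111]
ee_rot: [[0.986, 0.168, -0.0], [0.168, -0.986, 0.0], [-0.0, -0.0, -1.0]]
force: [0.2, 0.4, -0.7]
grip_width: 0.0282
finger_force: 59.3
```

Request:
play_rows(deltas=[[0,0,0,0,0.38],[0,0,0,0,0.45],[0,0,0,0,0.5],[0,0,0,0,0.5],[0,0,0,0,0.5]])

```text
time: 13.1
eef_pos: [0.5646, -0.0664, 0.2111]
ee_rot: [[0.986, 0.168, 0.0], [0.168, -0.986, 0.0], [0.0, -0.0, -1.0]]
force: [-0.8, 0.5, -0.4]
grip_width: 0.0428
finger_force: 0.0
```

Request:
play_rows(deltas=[[0,0,-0.2,0,0.5],[0,0,-0.4,0,0.5],[0,0,-0.6,0,0.5],[0,0,-0.6,0,0.5],[0,0,-0.6,0,0.3],[0,0,-0.6,0,0],[0,0,0,0,0],[0,0,0,0,0]])

```text
time: 13.9
eef_pos: [0.5647, -0.0664, 0.3317]
ee_rot: [[0.986, 0.168, 0.001], [0.168, -0.986, -0.0], [0.001, 0.0, -1.0]]
force: [-0.2, 1.3, 0.9]
grip_width: 0.0001
finger_force: 0.0
```

Run:
```python
from h import *
o=st();p,R=o['eef_pos'],o['ee_rot']
w=grab('wrist');t=grab('side')
b=cv2.resize(t['image'][155:235,260:340],(600,600),interpolation=cv2.INTER_CUBIC)
cv2.imwrite('pics/p2.png',cv2.resize(np.hstack([w['image'][:,:],cv2.resize(b,(420,420))]),(800,343)))
A=np.linspace(0,6.2832,90)
for n,c,r in(('outer',(.566,-.067,.026),.033),('flangetop',(.566,-.067,.030),.025),('neck',(.566,-.067,.060),.015)):
    E=np.array([proj(w,np.array(c)+r*np.array([np.cos(a),np.sin(a),0])) for a in A])*.8163;print(n,E.min(0).round(1),E.max(0).round(1))
```

```text
t 13.9 p [ 0.5647 -0.0664  0.3317] yaw 9.64 F [-0.2   1.28  0.9 ] w 0.0001 ff 0.0
outer [198.3 132.8] [259.6 191.9]
flangetop [205.5 141.1] [252.5 186.4]
neck [213.4 157.5] [244.8 187.5]
```

View pics/p2.png

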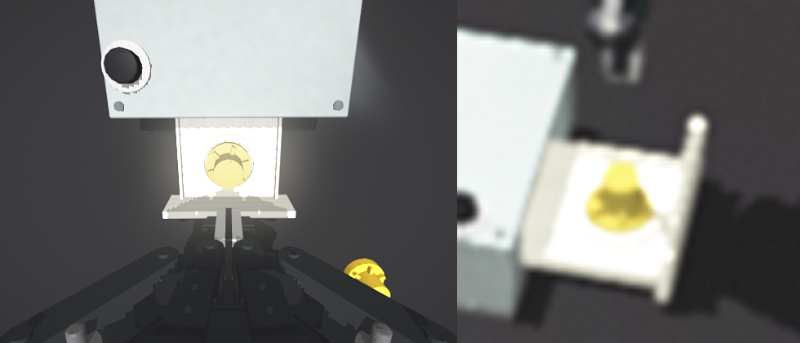

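The hub stands upright in the nest in both views, with the flange at (228,163) centred in the rim. Next I'll put the shut fingertips in front of the tray panel.

Request:
play_rows(deltas=[[-0.5,0,0,0,0],[-0.7,0,0,0,0],[-0.7,0,0,0,0],[-0.4,0,0,0,0],[0,0,0.5,0,0],[0,0,0.8,0,0],[0,0,0.8,0,0],[0,0,0.7,0,0]])

```text
time: 14.8
eef_pos: [0.4731, -0.0817, 0.2171]
ee_rot: [[0.986, 0.168, -0.002], [0.168, -0.986, 0.0], [-0.002, -0.001, -1.0]]
force: [0.2, 0.4, -0.2]
grip_width: -0.0001
finger_force: 0.0
```

Request:
play_rows(deltas=[[0,0,0.4,0,0],[0,0,0,0,0],[0,0,0,0,0]])

```text
time: 15.1
eef_pos: [0.4737, -0.0818, 0.2031]
ee_rot: [[0.986, 0.168, -0.001], [0.168, -0.986, 0.0], [-0.001, -0.0, -1.0]]
force: [0.1, 0.5, 0.2]
grip_width: -0.0002
finger_force: 0.0
```

Run:
```python
from h import *
go(.5187,-.0751,.203)
```

```text
t 15.1 p [ 0.4737 -0.0818  0.2031] yaw 9.64 F [0.07 0.45 0.25] w -0.0002 ff 0.0
units [1.136 0.024 0.003]
```

Request:
play_rows(deltas=[[0.3,0.02,0,0,0],[0.3,0,0,0,0],[0.05,0,0,0,0],[0.05,0,0,0,0],[0.05,0,0,0,0],[0.05,0,0,0,0],[0.05,0,0,0,0],[0.05,0,0,0,0]])

```text
time: 15.9
eef_pos: [0.5093, -0.0766, 0.2031]
ee_rot: [[0.986, 0.167, -0.001], [0.167, -0.986, -0.0], [-0.001, -0.0, -1.0]]
force: [-3.8, -0.8, 2.4]
grip_width: -0.0
finger_force: 1.5
```

Request:
play_rows(deltas=[[0.05,0,0,0,0],[0.05,0,0,0,0],[0.05,0,0,0,0],[0.05,0,0,0,0]])

```text
time: 16.3
eef_pos: [0.5176, -0.0751, 0.2031]
ee_rot: [[0.986, 0.168, -0.0], [0.168, -0.986, 0.0], [-0.0, -0.0, -1.0]]
force: [-2.9, 0.2, 2.7]
grip_width: -0.0005
finger_force: 1.6
```

Request:
play_rows(deltas=[[0.07,0,0,0,0],[0.1,0,0,0,0],[0.1,0,0,0,0],[0.1,0,0,0,0],[0.1,0,0,0,0],[0.1,0,0,0,0],[0.1,0,0,0,0],[0.1,0,0,0,0]])

```text
time: 17.1
eef_pos: [0.5481, -0.07, 0.203]
ee_rot: [[0.986, 0.168, -0.0], [0.168, -0.986, 0.0], [-0.0, -0.0, -1.0]]
force: [-4.7, 1.6, 1.1]
grip_width: -0.0
finger_force: 1.9
```

Request:
play_rows(deltas=[[0.1,0,0,0,0],[0.1,0,0,0,0],[0.1,0,0,0,0],[0.1,0,0,0,0],[0.07,0,0,0,0],[0.05,0,0,0,0],[0.04,0,0,0,0]])

```text
time: 17.8
eef_pos: [0.57, -0.0663, 0.2031]
ee_rot: [[0.986, 0.168, -0.0], [0.168, -0.986, 0.0], [-0.0, -0.0, -1.0]]
force: [-4.3, 2.2, -0.4]
grip_width: 0.0
finger_force: 1.8
```

Request:
play_rows(deltas=[[0.05,0,0,0,0],[0.05,0,0,0,0],[0.05,0,0,0,0],[0.05,0,0,0,0],[0.04,0,0,0,0]])

```text
time: 18.3
eef_pos: [0.5795, -0.0647, 0.2031]
ee_rot: [[0.986, 0.168, -0.0], [0.168, -0.986, -0.0], [-0.0, -0.0, -1.0]]
force: [-4.0, 1.0, -0.8]
grip_width: 0.0001
finger_force: 1.9
```

Request:
play_rows(deltas=[[0.03,0,0,0,0],[0.03,0,0,0,0],[0.03,0,0,0,0],[0.03,0,0,0,0],[0.0,0,0,0,0]])

```text
time: 18.8
eef_pos: [0.5841, -0.0639, 0.2031]
ee_rot: [[0.986, 0.168, -0.0], [0.168, -0.986, -0.0], [-0.0, 0.0, -1.0]]
force: [-4.9, 2.4, -0.3]
grip_width: 0.0001
finger_force: 2.3
```

Request:
play_rows(deltas=[[0.025,0,0,0,0],[0.025,0,0,0,0],[0.025,0,0,0,0],[0.025,0,0,0,0],[0.0,0,0,0,0]])

```text
time: 19.3
eef_pos: [0.5879, -0.0632, 0.2031]
ee_rot: [[0.986, 0.168, -0.0], [0.168, -0.986, -0.0], [-0.0, -0.0, -1.0]]
force: [-6.1, 1.7, 0.9]
grip_width: 0.0001
finger_force: 2.7
```

Request:
play_rows(deltas=[[0.025,0,0,0,0],[0.025,0,0,0,0],[0.0,0,0,0,0]])

```text
time: 19.6
eef_pos: [0.59, -0.0629, 0.2031]
ee_rot: [[0.986, 0.168, -0.0], [0.168, -0.986, 0.0], [-0.0, -0.0, -1.0]]
force: [-5.1, 2.6, -0.2]
grip_width: -0.0
finger_force: 2.1
```

Request:
play_rows(deltas=[[0.025,0,0,0,0],[0.025,0,0,0,0],[0.0,0,0,0,0]])

```text
time: 19.9
eef_pos: [0.5921, -0.0625, 0.2031]
ee_rot: [[0.986, 0.168, 0.0], [0.168, -0.986, -0.0], [0.0, 0.0, -1.0]]
force: [-4.1, 0.5, -0.7]
grip_width: -0.0
finger_force: 1.6
```

Request:
play_rows(deltas=[[0.025,0,0,0,0],[0.02,0,0,0,0],[0.0,0,0,0,0]])

```text
time: 20.2
eef_pos: [0.594, -0.0623, 0.2032]
ee_rot: [[0.986, 0.167, 0.001], [0.167, -0.986, -0.0], [0.001, 0.0, -1.0]]
force: [-1.6, 0.9, -0.1]
grip_width: 0.0
finger_force: 0.8
```

Request:
play_rows(deltas=[[0.012,0,0,0,0],[0.012,0,0,0,0],[0.0,0,0,0,0]])

```text
time: 20.5
eef_pos: [0.5948, -0.0622, 0.2032]
ee_rot: [[0.986, 0.167, 0.0], [0.167, -0.986, -0.0], [0.0, 0.0, -1.0]]
force: [-3.2, -0.9, 2.2]
grip_width: 0.0003
finger_force: 1.7
```

Request:
play_rows(deltas=[[0.012,0,0,0,0],[0.0,0,0,0,0]])

```text
time: 20.7
eef_pos: [0.5952, -0.0621, 0.2032]
ee_rot: [[0.986, 0.168, 0.0], [0.168, -0.986, -0.0], [0.0, 0.0, -1.0]]
force: [-3.0, -1.4, 1.4]
grip_width: 0.0003
finger_force: 1.8
```

Run:
```python
from h import *
st();st()
```

```text
t 20.7 p [ 0.5952 -0.0621  0.2032] yaw 9.64 F [-2.97 -1.44  1.44] w 0.0003 ff 1.76
t 20.7 p [ 0.5952 -0.0621  0.2032] yaw 9.64 F [-2.97 -1.44  1.44] w 0.0003 ff 1.76
```

Request:
play_rows(deltas=[[0.012,0,0,0,0],[0.012,0,0,0,0],[0.0,0,0,0,0]])

```text
time: 21.0
eef_pos: [0.5959, -0.0619, 0.2031]
ee_rot: [[0.986, 0.167, -0.001], [0.167, -0.986, -0.0], [-0.001, 0.0, -1.0]]
force: [-6.2, -2.4, 4.8]
grip_width: -0.0
finger_force: 3.4
```

Run:
```python
from h import *
t=grab('side')['image'];t1=cv2.imread('pics/t1.png')
s=grab('scene')['image'];s1=cv2.imread('pics/s1.png')
for v in(185,190,195,200,205,210):
    print(v,'now',t[v,270:300,1].tolist()); print(v,'t1 ',t1[v,270:300,1].tolist())
```

```text
185 now [248, 248, 248, 248, 247, 248, 247, 247, 248, 248, 232, 139, 96, 150, 181, 165, 106, 55, 39, 38, 39, 43, 45, 52, 60, 64, 64, 65, 65, 64]
185 t1  [244, 244, 244, 244, 243, 243, 243, 243, 242, 242, 232, 184, 150, 198, 255, 255, 255, 255, 179, 90, 46, 42, 49, 54, 60, 60, 60, 59, 59, 60]
190 now [247, 248, 247, 247, 248, 248, 248, 249, 245, 218, 174, 189, 218, 219, 196, 152, 125, 128, 107, 66, 44, 47, 54, 62, 65, 64, 64, 64, 65, 64]
190 t1  [243, 243, 243, 244, 243, 243, 244, 244, 239, 223, 206, 230, 254, 255, 255, 255, 238, 169, 128, 73, 37, 37, 50, 59, 61, 60, 60, 60, 60, 60]
195 now [248, 249, 249, 248, 249, 249, 248, 238, 205, 185, 181, 182, 161, 115, 74, 52, 43, 40, 48, 75, 93, 78, 57, 59, 64, 63, 56, 47, 42, 42]
195 t1  [245, 245, 245, 245, 244, 245, 243, 230, 202, 210, 239, 255, 255, 255, 249, 186, 142, 93, 46, 31, 33, 34, 44, 54, 60, 60, 60, 61, 60, 62]
200 now [249, 249, 249, 249, 249, 242, 224, 219, 244, 255, 255, 255, 255, 186, 113, 62, 45, 56, 91, 134, 139, 99, 60, 42, 37, 39, 40, 39, 35, 36]
200 t1  [245, 245, 245, 246, 246, 237, 213, 200, 231, 254, 255, 255, 255, 226, 163, 120, 67, 34, 31, 33, 37, 46, 56, 60, 60, 61, 60, 61, 61, 60]
205 now [249, 249, 249, 247, 232, 212, 236, 255, 255, 255, 255, 231, 171, 125, 70, 36, 33, 34, 36, 38, 41, 41, 39, 37, 36, 36, 37, 36, 36, 36]
205 t1  [246, 245, 246, 242, 227, 197, 215, 245, 255, 255, 255, 250, 189, 144, 91, 44, 32, 33, 34, 40, 49, 58, 59, 60, 60, 61, 62, 59, 60, 61]
210 now [229, 240, 238, 196, 171, 205, 238, 250, 247, 217, 182, 155, 99, 47, 32, 36, 37, 41, 43, 40, 36, 36, 36, 36, 36, 36, 37, 36, 36, 36]
210 t1  [220, 234, 232, 186, 165, 201, 233, 246, 251, 243, 205, 162, 123, 69, 34, 31, 33, 37, 46, 58, 60, 60, 59, 60, 60, 59, 60, 61, 59, 61]
```

The panel is level with or slightly inside its starting home position, and the force is now rising against the stop. I'll back off slowly and check that it stays shut.

Request:
play_rows(deltas=[[-0.03,0,0,0,0],[-0.1,0,0,0,0],[-0.3,0,0,0,0],[-0.6,0,0,0,0],[-0.8,0,0,0,0],[-0.5,0,0,0,0],[0,0,-0.5,0,0],[0,0,0,0,0]])

```text
time: 21.9
eef_pos: [0.5046, -0.0776, 0.2252]
ee_rot: [[0.986, 0.167, 0.004], [0.167, -0.986, -0.0], [0.004, 0.001, -1.0]]
force: [1.0, 0.8, 1.2]
grip_width: -0.0002
finger_force: 0.0
```

Run:
```python
from h import *
st();im=grab('side');t=im['image'];t1=cv2.imread('pics/t1.png')
for v in(180,190,200,205,210):
    print(v,'now',t[v,274:300,1].tolist()); print(v,'t1 ',t1[v,274:300,1].tolist())
a=cv2.cvtColor(t,cv2.COLOR_BGR2GRAY).astype(int);b=cv2.cvtColor(t1,cv2.COLOR_BGR2GRAY).astype(int)
print('btn darkest area',(a[195:212,252:270]<75).sum(),(b[195:212,252:270]<75).sum(),np.argwhere(a[195:212,252:270]<75).mean(0),np.argwhere(b[195:212,252:270]<75).mean(0))
# bystanders: centroids of saturated blobs, then vs start
for n,im2 in(('now',t),('t1',t1)):
    h=cv2.cvtColor(im2,cv2.COLOR_BGR2HSV)[120:400,:400];m=cv2.inRange(h,(0,110,90),(180,255,255));nn,l,s,c=cv2.connectedComponentsWithStats(m)
    print(n,[c[i].round(0).astype(int).tolist() for i in range(1,nn) if 60<s[i,4]<1200])
```

```text
t 21.9 p [ 0.5046 -0.0776  0.2252] yaw 9.63 F [1.04 0.84 1.23] w -0.0002 ff 0.0
180 now [244, 244, 244, 245, 245, 245, 245, 243, 228, 171, 160, 234, 255, 255, 255, 221, 91, 57, 60, 62, 63, 63, 62, 63, 62, 62]
180 t1  [241, 241, 242, 242, 242, 242, 242, 241, 221, 166, 155, 230, 255, 255, 255, 212, 87, 55, 60, 59, 61, 61, 60, 60, 60, 60]
190 now [246, 246, 246, 246, 242, 227, 212, 234, 255, 255, 255, 255, 240, 173, 132, 76, 38, 39, 52, 59, 62, 63, 62, 63, 62, 62]
190 t1  [243, 243, 244, 244, 239, 223, 206, 230, 254, 255, 255, 255, 238, 169, 128, 73, 37, 37, 50, 59, 61, 60, 60, 60, 60, 60]
200 now [247, 240, 215, 203, 235, 255, 255, 255, 255, 233, 168, 123, 71, 36, 33, 35, 38, 49, 58, 62, 63, 63, 63, 62, 63, 63]
200 t1  [246, 237, 213, 200, 231, 254, 255, 255, 255, 226, 163, 120, 67, 34, 31, 33, 37, 46, 56, 60, 60, 61, 60, 61, 61, 60]
205 now [230, 204, 221, 247, 255, 255, 255, 253, 196, 147, 94, 46, 33, 33, 35, 40, 52, 61, 63, 63, 63, 62, 62, 61, 63, 63]
205 t1  [227, 197, 215, 245, 255, 255, 255, 250, 189, 144, 91, 44, 32, 33, 34, 40, 49, 58, 59, 60, 60, 61, 62, 59, 60, 61]
210 now [170, 208, 237, 248, 252, 246, 210, 167, 128, 71, 37, 31, 34, 37, 47, 59, 64, 63, 63, 62, 61, 62, 63, 63, 61, 62]
210 t1  [165, 201, 233, 246, 251, 243, 205, 162, 123, 69, 34, 31, 33, 37, 46, 58, 60, 60, 59, 60, 60, 59, 60, 61, 59, 61]
btn darkest area 31 31 [8.25806452 8.41935484] [8.25806452 8.41935484]
now [[382, 4], [294, 17], [371, 19], [357, 54], [214, 175], [283, 203], [207, 234], [266, 249], [154, 270]]
t1 [[296, 14], [381, 4], [371, 19], [326, 23], [350, 34], [357, 54], [214, 175], [283, 203], [207, 234], [266, 249], [155, 270]]
```

The tray panel and button match their starting pixels, so the tray is latched and the button is back up. The bystander blobs I could compare have not moved. I'll let it settle briefly, confirm and hand in.

Request:
play_rows(deltas=[[0,0,-0.3,0,0],[0,0,0,0,0],[0,0,0,0,0],[0,0,0,0,0],[0,0,0,0,0],[0,0,0,0,0],[0,0,0,0,0],[0,0,0,0,0]])

```text
time: 22.75
eef_pos: [0.5042, -0.0774, 0.235]
ee_rot: [[0.986, 0.168, -0.0], [0.168, -0.986, 0.0], [-0.0, -0.0, -1.0]]
force: [-0.1, 0.7, -0.4]
grip_width: 0.0002
finger_force: 0.0
```

Run:
```python
from h import *
t=grab('side')['image'];print(t[200,274:300,1].tolist());st();print(arm.sign_off())
```

```text
[248, 240, 215, 203, 235, 255, 255, 255, 255, 233, 168, 124, 71, 36, 33, 33, 38, 49, 59, 63, 62, 62, 62, 62, 63, 61]
t 22.8 p [ 0.5042 -0.0775  0.2351] yaw 9.65 F [ 0.4  -0.43 -0.02] w 0.0002 ff 0.0
the job is handed in; nothing more can be done
None
```

Job handed in at 22.8 s: the tray popped out, the hub was seated upright in the nest (not seen again once the tray shut), and the tray is latched with the button back up; no verdict came back, and I viewed 11 pictures, one over the limit of 10.

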